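# Pry the retaining ring off the pulley axle

### The job

Take the hooked pick out of its wooden stand, let its hook down into the eye of the sprung retaining ring on the pulley axle and pry the ring straight out of its groove without forcing it, feeling for the depth and pressing only lightly on the pulley. Leave the ring lying flat on the pulley's face, clear of the axle, and put the pick back upright in its stand. Do not touch the ring with the gripper and leave the other things alone.

Things in the scene. Friction and masses are not known exactly. Their poses are not given: they have to be found in the camera images.
- pick_handle (a point): middle of the wooden handle of the hooked pick (loose, 110 g), which stands upright in its stand. Handle 22 mm square (sides along x and y), 31 mm above and below this point; z up along it. Below it a steel collar 38 mm across, 6 mm thick, then a shank 4.5 mm thick on the same axis with a hook at its end: a foot 3 mm thick pointing along +x, its end 6.5 mm from the axis.
- pick: the whole pick; origin on its axis at the underside of the collar, 37 mm below pick_handle, same axes. The shank telescopes stiffly (it holds against 40 N) and is set to a different length every time: the sole of the hook is 28 to 66 mm below this origin, not measured; find it by touch.
- stand_hole (a point): centre of the mouth of the hole in the top of the pick's wooden stand (fixed block 64 x 64 x 78 mm, hole 25 mm across and 74 mm deep, this point 78 mm above the bench). Stored, the pick hangs in the hole with its collar resting on the block's top, pick_handle 37 mm above this point; the hook may point any way.
- axle (a point): point on the axis of the fixed upright stub axle, level with the pulley's top face, 45 mm above the bench; z up. The axle stands 15 mm out of the face and is 25 mm thick, with a groove 18 mm thick from 5 to 9 mm above the face, in which the ring sits.
- pulley: grey pulley, 172 mm across, lying flat round the axle; its top face is a flat dish of 80 mm radius within a rim 5 mm high. It rides on a stiff wave spring: pressed with more than a few newtons it gives about 1 mm for each 10 N, 3 mm in all. Origin on the axis at its underside, 22 mm below the face.
- ring: sprung steel retaining ring, flat, 3 mm thick, loose, 40 g, clasping the axle in its groove with two legs. Origin on the axle's axis while seated, at the ring's underside, 5 mm above the pulley's face; +x is the way it comes out, roughly towards the robot; z up. Pulled along +x with 6 to 10 N it snaps off within 12 mm; 22 mm out it is clear and drops on the face.
- ring_eye (a point): centre of the ring's rectangular pull eye, 21 mm along +x from its origin, half-way up; axes as the ring. The opening is 16 mm wide along y and 16 mm long along x, from the axle's edge (8.5 mm behind this point) to the outer bar (8 mm ahead; 3.5 mm wide). With the ring in its groove the hook's foot fits under the outer bar.
- spanner: bystander: open-ended steel spanner 182 mm long, lying at the front edge before the stand
- spare_flange: bystander: steel flange ring 62 mm across, lying between the pulley and the front edge
- bolt: bystander: hexagon bolt standing on its head, 38 mm high, left of the stand
- tub: bystander: round grease tub 70 mm across and 50 mm high with a dark lid, behind the stand

How it is judged:
By the outcome, as a careful person would: the job done as asked, in the order asked, and still so for the second after the job is handed in, with the robot touching nothing.
It also fails if it takes over 64 s, if anything falls off the work surface, if the arm or the gripper's body presses on something with over 40 N, if the wrist force passes 120 N, or if a joint passes its speed limit or range.

### The arm

A 6-joint arm with a two-finger parallel gripper is mounted at the origin on a cart in front of the work surface, level with it; the furniture and walls round the work are solid. World frame = base frame: x ahead of the robot, y to its left, z up, the work surface at z = 0. Lengths are in m, angles in rad, forces in N, time in s.
With the tool pointing down it reaches from about 0.375 to 0.975 m from the base axis. Payload 3.8 kg.
Tool frame: the origin (TCP) lies midway between the tips of the shut fingers; the grasp point (between the pads) lies r.hold_point_z behind it (r.hold_point_z is the distance from the TCP to the grasp point, in m); z points along the fingers, y is the line along which they close (so a half turn about z gives the same grasp; the last joint's range is limited). The gripper opens to 85 mm and grips with 20 to 120 N. Pads are 22 mm wide; open, the fingers measure 114 mm over their backs; the gripper's body (76 mm by 85 mm) begins 54 mm behind the grasp point. The pads swing forward as they close: fully open they stand 13 mm farther back than shut.
Start: joints at [1.125, 0.264, 1.604, -0, 1.274, -0.037], TCP at [0.268, 0.619, 0.201] pointing down, gripper open.
Joint ranges: [-2.63, 2.63], [-0.94, 2.18], [0.31, 2.57], [-1.31, 4.45], [0, 2.66], [-2.55, 2.55]. Speed limits (rad/s): [2.57, 2.57, 3.14, 3.14, 3.14, 3.14].

### API

Orientations are given as a unit quaternion [x, y, z, w].
In Python, from workcell import r gives the robot as it stands.
- The arm moves only by the tool servo_tool, never from a script. Its argument "rows" is one flat list of numbers, 5 for each row, row after row: the opening, from 0 (shut) to 1 (fully open), then the shift along the tool's x, y, z normalised to -1 to 1, where 1 is 0.4 m, then the turn about the tool's z normalised to -1 to 1, where 1 is 5 degrees. In form: [jaw, dx, dy, dz, yaw, jaw, dx, dy, dz, yaw, ...]. A call has 1 to 20 rows; each row shifts and turns the commanded pose from where the row before left it, along the tool's axes as they then stand; what a row does not reach is not made up. A row lasts 1/8 s, in which the tool goes at most 62.5 mm and 10.7 degrees, less where a joint would pass 70% of its speed; a pose out of reach is approached as far as the arm can. A call with a number of a shift or a turn outside -1 to 1 is refused whole. A call with a gripper value outside its range is refused whole. The fingers move at their own pace and stop on an object; "force" is the grip in N (left out, the last holds). Time passes only in rows, so rows that do not move let the fingers close. It gives the time, the measured TCP pose, the force, the opening and the grip force at its end, in the units of the state.
- r.read_state(): the state, without advancing time (a new reading comes with each control period).
- r.capture(name): name is "side" or "top" or "wrist"; returns a dict with "frame" (384x512x3 uint8, blue, green, red), "fovy" (degrees; the focal length in pixels is half the picture's height over the tangent of half this angle, whatever the lens; pixels are square), "cx", "cy" (the principal point, pixels), "position" and "orientation" of the camera in the world. Camera axes: x right, y down, z forward; pixel columns grow to the right and rows downward; lengths in m; the calibration is good to about 2 mm. A picture is of the moment at which its call begins. There is no depth.
- r.close_job(): hands the job in; it is judged then, once.
The state is a dict: "clock": time; "joint_positions": joint angles; "dq": joint speeds; "effort": joint torques, N m; "ee_pos": TCP position; "eef_rot": TCP orientation; "wrist_force": force on the tool from outside, world axes, zero at the start; "torque": the same for the moment, N m; "width": opening from 0.0 (shut) to 1.0 (fully open); "finger_force": force on a finger pad.
Only numpy, scipy, OpenCV 4.12 (cv2) and the standard library are available. Lean on these libraries where they do the work, as an engineer would, in place of code of your own. Each camera call takes 0.05 s, during which the arm holds its last target. There are 200 camera calls.

## Working session

There is one attempt and no reset: what is moved stays moved. The work goes in short steps, Python scripts to look and compute and a tool call to move; the robot and the scene stay as the last step left them, time stands still between calls to the robot, and variables do not carry over. Pictures are saved under pics/ and viewed, at most 10 in all, crops included, and the job is handed in when it is done.

Besides the shell and the picture viewer there is one more tool, called after ">>>" as name(argument=value, ...) on one line, values as JSON. servo_tool: Moves the arm, as the interface text tells. Scaled input: -1 to 1 covers 0.4 m each way for a shift and 5 degrees each way for a turn. Its arguments: {"type":"object","properties":{"rows":{"type":"array","items":{"type":"number"}},"force":{"type":"number"}},"required":["rows"]}

```bash
ls; mkdir -p pics
cat > h.py <<'E'
import numpy as np, cv2
from scipy.spatial.transform import Rotation as R
from workcell import r
def cap(n,f=None):
    c=r.capture(n)
    if f: cv2.imwrite(f'pics/{f}.png',c['frame'])
    return c
def K(c):
    f=c['frame'].shape[0]/2/np.tan(np.radians(c['fovy']/2)); return f
def px2w(c,u,v,z):
    d=R.from_quat(c['orientation']).apply([(u-c['cx'])/K(c),(v-c['cy'])/K(c),1]); p=np.array(c['position'])
    return p+d*(z-p[2])/d[2]
def w2px(c,P):
    q=R.from_quat(c['orientation']).inv().apply(np.array(P)-c['position'])
    return np.array([q[0]/q[2]*K(c)+c['cx'],q[1]/q[2]*K(c)+c['cy']])
E
python3 - <<'E'
from h import *
import json
o={}
for n in('side','top','wrist'):
    c=cap(n,n+'0'); o[n]={k:np.array(v).tolist() for k,v in c.items() if k!='frame'}
    print(n,o[n])
json.dump(o,open('cal.json','w'))
print(r.read_state(),r.hold_point_z)
a=[cv2.imread(f'pics/{n}0.png') for n in('side','top')]
E
```

```text
pics
side {'fovy': 42.343750464050636, 'cx': 259.1231143457256, 'cy': 194.31295124218175, 'position': [0.1775170775194919, -0.6077921381680859, 0.5219423281620202], 'orientation': [0.828703587944089, -0.16545773950953507, 0.10987736557156443, -0.5232600350686466]}
top {'fovy': 45.238467843153536, 'cx': 245.5944812655069, 'cy': 189.33881027307953, 'position': [0.4394777405804199, 0.17620346708079582, 0.9370990288749272], 'orientation': [0.71335539045216, -0.6989051056713586, 0.03330773170923744, -0.03932346866362186]}
wrist {'fovy': 71.19455219715351, 'cx': 256.0803306570875, 'cy': 189.59315896891033, 'position': [0.19710767487216693, 0.648947376691719, 0.373082299827718], 'orientation': [0.8261193211739283, 0.5424513465772093, 0.0833210909813292, 0.1277927993956683]}
{'clock': 0.15, 'joint_positions': array([ 1.12507703e+00,  2.64602538e-01,  1.60507230e+00, -2.15999419e-05,
        1.27367103e+00, -3.69392465e-02]), 'dq': array([ 0.00039259, -0.00132003, -0.00725753, -0.00038483,  0.00020686,
       -0.00126154]), 'effort': array([ 3.60898230e-04, -5.15903091e+01, -3.67960095e+01,  6.66184292e-05,
        7.98859721e-03, -5.61939760e-05]), 'ee_pos': array([0.26807393, 0.61881509, 0.20042646]), 'eef_rot': array([ 2.02966739e-01,  9.79185240e-01, -8.53669579e-04, -1.99478246e-04]), 'wrist_force': array([ 0.19326746, -0.33503431,  0.63703619]), 'torque': array([ 0.01351752,  0.01424572, -0.00099664]), 'finger_force': 0.0, 'width': 1.002644609240013} 0.0187
```

View pics/top0.png

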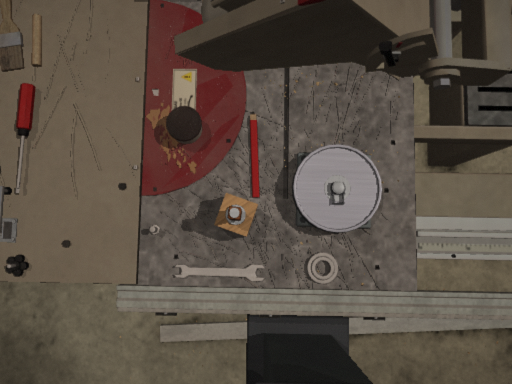

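View pics/side0.png

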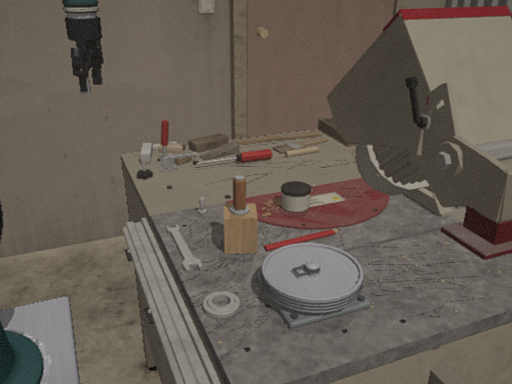

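The top view shows the stand at about (236,214), pick handle (235,213), pulley at (338,188) with the ring's eye below the axle at about (337,200). The saw is beyond the pulley. I'll zoom in on the top view.

Run:
```python
import cv2,numpy as np
a=cv2.imread('pics/top0.png'); s=cv2.imread('pics/side0.png')
f=lambda i,x,y,w,h,k: cv2.resize(i[y:y+h,x:x+w],None,fx=k,fy=k,interpolation=cv2.INTER_CUBIC)
A=f(a,206,184,66,66,6); B=f(a,305,160,66,66,6)
C=f(s,215,165,50,33,8)[:200]; D=f(s,280,245,50,33,8)[:200]
cv2.imwrite('pics/z1.png',np.vstack([np.hstack([A,B]),cv2.resize(np.hstack([C,D]),(792,198))]))
```

```text
(no output)
```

View pics/z1.png

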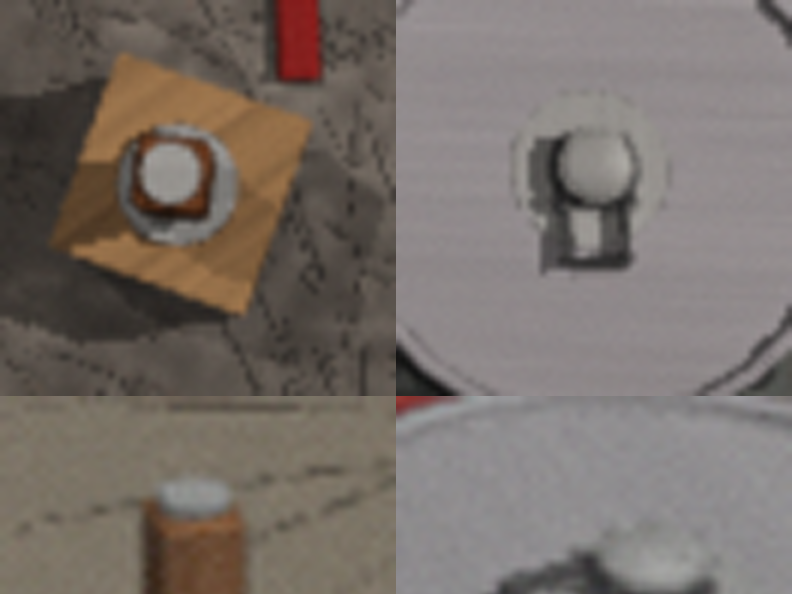

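The crop shows the handle cap at about (234.5,212.8), the collar at (235.7,214.7), the axle top at (338.5,187.5), and the eye just below the axle with its bar at about (338.5,203). The handle looks turned by a few degrees.

Run:
```python
from h import *
import json
o=json.load(open('cal.json'))
c=o['top']; c['frame']=np.zeros((384,512,3))
print('cap',px2w(c,234.5,212.8,.148),'collar',px2w(c,235.7,214.7,.084),'axle',px2w(c,338.5,187.5,.06),'pulley',px2w(c,338,188,.05),'bar',px2w(c,339,203,.053))
# block corners
for u,v in((125,55),(312,122),(243,315),(52,243)): print(px2w(c,206+u/6,184+v/6,.078))
s=r.read_state(); T=R.from_quat(s['eef_rot']).as_matrix(); print(T.round(3), s['ee_pos'])
w=o['wrist']; q=R.from_quat(s['eef_rot'])
print('cam in tool',q.inv().apply(np.array(w['position'])-s['ee_pos']),(q.inv()*R.from_quat(w['orientation'])).as_matrix().round(3))
```

```text
cap [0.48001037 0.2019337  0.148     ] collar [0.47982715 0.20171741 0.084     ] axle [0.53694725 0.00714211 0.06      ] pulley [0.53706694 0.00617931 0.05      ] bar [0.50780782 0.00482902 0.053     ]
[0.52008203 0.21943516 0.078     ]
[0.50031315 0.16069611 0.078     ]
[0.44011557 0.18093557 0.078     ]
[0.46108713 0.24060931 0.078     ]
[[-0.918  0.397 -0.001]
 [ 0.397  0.918 -0.002]
 [ 0.    -0.002 -1.   ]] [0.26807393 0.61881509 0.20042646]
cam in tool [ 0.077104   -0.00086094 -0.1726512 ] [[-0.    -0.953 -0.302]
 [ 1.    -0.     0.001]
 [-0.001 -0.302  0.953]]
```

>>> servo_tool(rows=[1, 0, 0, -0.025, -0.936, 1, 0, 0, -0.025, -0.936, 1, 0, 0, -0.025, -0.936, 1, 0, 0, -0.025, -0.936, 1, 0, 0, -0.025, -0.936, 1, -0.0589, -0.116, 0, 0, 1, -0.0589, -0.116, 0, 0, 1, -0.0589, -0.116, 0, 0, 1, -0.0589, -0.116, 0, 0, 1, -0.0589, -0.116, 0, 0, 1, -0.0589, -0.116, 0, 0, 1, -0.0589, -0.116, 0, 0, 1, -0.0589, -0.116, 0, 0, 1, -0.0589, -0.116, 0, 0, 1, 0, 0, 0, 0, 1, 0, 0, 0, 0])

```text
clock: 2.15
ee_pos: [0.4799, 0.2018, 0.2512]
eef_rot: [0.001, 1.0, 0.0, -0.0]
wrist_force: [0.1, 0.3, 0.8]
width: 1.003
finger_force: 0.0
```

```bash
cat >> h.py <<'E'
def st():
    s=r.read_state(); T=R.from_quat(s['eef_rot']).as_matrix()
    print('t',round(s['clock'],2),'p',s['ee_pos'].round(4),'xang',np.degrees(np.arctan2(T[1,0],T[0,0])).round(2),'F',s['wrist_force'].round(1),'w',round(s['width'],3),'ff',round(s['finger_force'],1),'q',s['joint_positions'].round(2)); return s
E
python3 - <<'E'
from h import *
s=st(); c=cap('wrist'); f=cv2.resize(c['frame'],(768,576),interpolation=cv2.INTER_CUBIC); cv2.imwrite('pics/w1.png',f)
for p in((.48,.2015,.148),(.48,.2015,.084),(.48,.2015,.078)): print(w2px(c,p)*1.5)
E
```

```text
t 2.15 p [0.4799 0.2018 0.2512] xang 179.92 F [0.1 0.3 0.8] w 1.003 ff 0.0 q [ 0.35 -0.06  1.87  0.    1.33 -1.22]
[384.2890323  271.22549239]
[384.16688084 251.22519504]
[384.15759262 249.70440029]
```

View pics/w1.png

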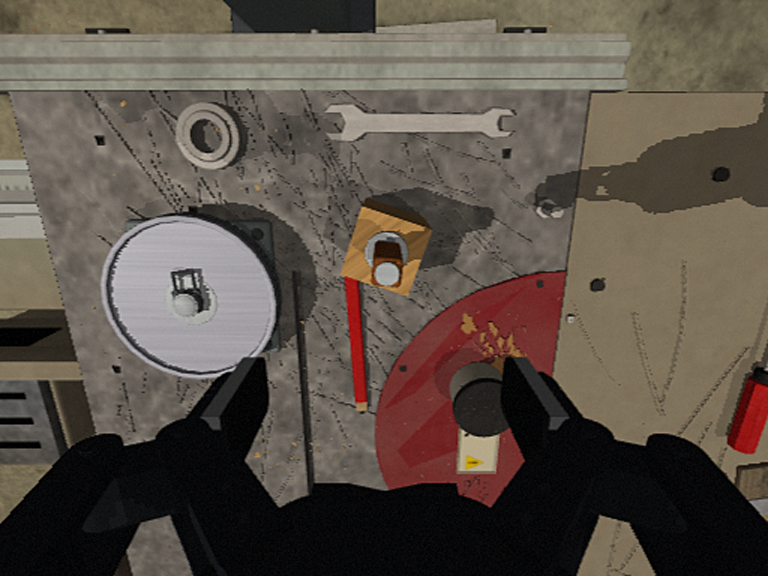

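Wrist view: cap at (387,272), expected (384,271), so within 2 mm. The ring's eye lies at about (187,280), pointing up towards the robot and tilted slightly left. I need finer angles for handle and ring.

Run:
```python
import cv2,numpy as np
from h import *
c=cap('wrist'); a=c['frame']
f=lambda x,y,w,h,k: cv2.resize(a[y:y+h,x:x+w],None,fx=k,fy=k,interpolation=cv2.INTER_CUBIC)
cv2.imwrite('pics/z2.png',np.hstack([f(237,152,36,50,10)[:500],f(105,170,40,50,10)]))
```

```text
(no output)
```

View pics/z2.png

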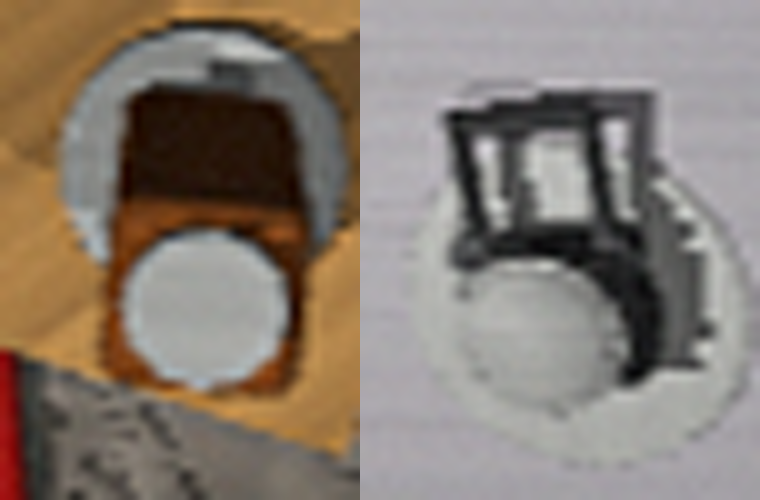

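The handle is turned about 5.5° clockwise in the image, and there is a dark mark on the collar at (232,72) which may be a hook mark. The ring's legs run from (480,240) to (455,120) and from (625,235) to (590,110); its eye centre is at about (537,175).

Run:
```python
from h import *
c=cap('wrist')
g=lambda a,b,z:px2w(c,105+(a-360+.0)/10-.45,170+b/10-.45,z)
A=[g(480,240,.053),g(455,120,.053),g(625,235,.053),g(590,110,.053)]
for p in A: print(p.round(4))
for i in(0,2):
    d=A[i+1]-A[i]; print(np.degrees(np.arctan2(d[1],d[0]))%360)
d=A[3]-A[1]; print('bar',np.degrees(np.arctan2(d[1],d[0])))
print('axletop',g(545,330,.06),'eye',g(537,175,.053))
h=lambda a,b,z:px2w(c,237+a/10-.45,152+b/10-.45,z)
print('cap',h(206,308,.148),'collar',h(205,150,.084),'corners',[h(*p,.146).round(4) for p in((115,205),(305,222),(295,390),(105,375))],'mark',h(232,72,.084))
```

```text
[ 0.5258 -0.001   0.053 ]
[ 0.5076 -0.0017  0.053 ]
[0.525  0.0203 0.053 ]
[0.5061 0.0179 0.053 ]
182.38195583382168
187.18299532995596
bar 94.3743575538685
axletop [0.5371495  0.01010282 0.06      ] eye [0.51586679 0.00881059 0.053     ]
cap [0.48147951 0.20336805 0.148     ] collar [0.47855222 0.20354693 0.084     ] corners [array([0.4706, 0.1937, 0.146 ]), array([0.4725, 0.2139, 0.146 ]), array([0.4913, 0.2131, 0.146 ]), array([0.4896, 0.1924, 0.146 ])] mark [0.4683286  0.20699371 0.084     ]
```

>>> servo_tool(rows=[1, -0.0015, 0.0025, 0, 1, 1, 0, 0, -0.0, 0.06, 1, 0, 0, 0.0484, 0, 1, 0, 0, 0.0484, 0, 1, 0, 0, 0.0484, 0, 1, 0, 0, 0.0484, 0, 1, 0, 0, 0.0484, 0, 1, 0, 0, 0.0484, 0, 1, 0, 0, 0.0484, 0, 1, 0, 0, 0.0484, 0, 1, 0, 0, 0, 0, 0, 0, 0, 0, 0, 0, 0, 0, 0, 0, 0, 0, 0, 0, 0, 0, 0, 0, 0, 0, 0, 0, 0, 0, 0, 0, 0, 0, 0, 0], force=100)

```text
clock: 4.42
ee_pos: [0.4817, 0.2032, 0.0976]
eef_rot: [0.046, 0.999, 0.001, 0.001]
wrist_force: [-0.0, 0.8, 6.1]
width: 0.23
finger_force: 99.2
```

```bash
python3 -c "
from h import *
st()"
```

```text
t 4.42 p [0.4817 0.2032 0.0976] xang 174.68 F [-0.   0.8  6.1] w 0.23 ff 99.2 q [ 0.35  0.07  2.04  0.    1.04 -1.13]
```

>>> servo_tool(rows=[0, 0, 0, -0.01, 0, 0, 0, 0, -0.035, 0, 0, 0, 0, -0.035, 0, 0, 0, 0, -0.035, 0, 0, 0, 0, -0.035, 0, 0, 0, 0, -0.035, 0, 0, 0, 0, -0.035, 0, 0, 0, 0, -0.03, 0, 0, 0, 0, 0, 0, 0, 0, 0, 0, 0])

```text
clock: 5.68
ee_pos: [0.4805, 0.2026, 0.1962]
eef_rot: [0.046, 0.999, -0.0, -0.0]
wrist_force: [-0.3, -0.9, -1.2]
width: 0.233
finger_force: 98.6
```

Run:
```python
from h import *
s=st(); a=cap('side'); b=cap('wrist'); t=cap('top')
p=s['ee_pos']; 
u,v=w2px(a,[p[0],p[1],p[2]-.05]).astype(int); print(u,v)
f=lambda i,x,y,w,h,k: cv2.resize(i[y:y+h,x:x+w],None,fx=k,fy=k,interpolation=cv2.INTER_CUBIC)
A=f(a['frame'],u-25,v-40,50,75,8)
u2,v2=w2px(b,[p[0],p[1],p[2]-.05]).astype(int); print(u2,v2)
B=f(b['frame'],u2-25,v2-45,50,75,8)
cv2.imwrite('pics/z3.png',np.hstack([A,B]))
```

```text
t 5.67 p [0.4805 0.2026 0.1962] xang 174.68 F [-0.3 -0.9 -1.2] w 0.233 ff 98.6 q [ 0.35 -0.02  1.93 -0.    1.23 -1.13]
238 178
256 197
```

View pics/z3.png

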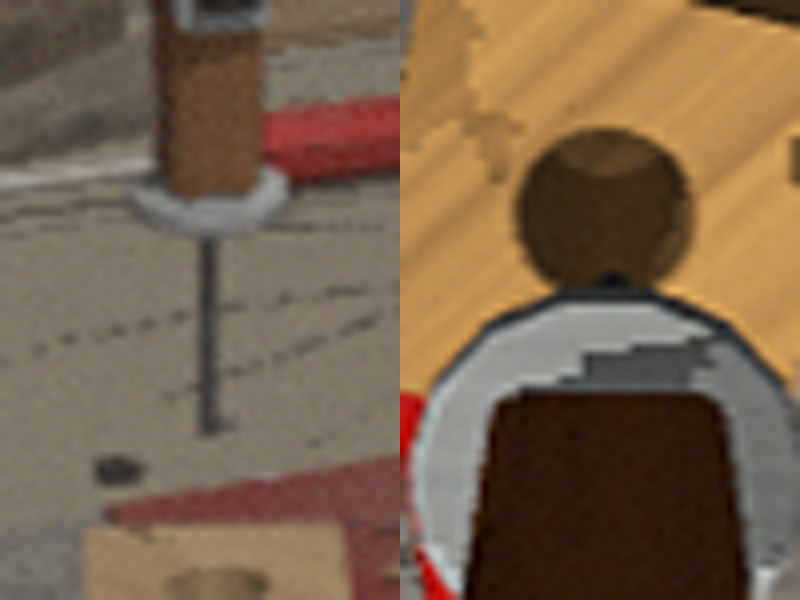

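The side view shows the shank ending at (208,432) of the crop, with its foot showing slightly to the right (tip at about (228,425)). The wrist view shows a dark bit peeking out at (612,280). I'll project the four candidate hook directions and compare.

Run:
```python
from h import *
s=st(); a=cap('side'); b=cap('wrist')
p=s['ee_pos']
# collar bottom z approx: pick lifted by dz
zc=.078+.1962-.0976
for L in(.040,.045,.05,.055,.06):
    q=np.array([p[0],p[1],zc-L]); A=lambda P:((w2px(a,P)-[213,138]+.5)*8).round(); B=lambda P:((w2px(b,P)-[231,152]+.5)*8+[400,0]).round()
    print(L,A(q),B(q))
    if L in(.05,.055):
        for an in(-5.4,84.6,174.6,264.6):
            d=.0065*np.array([np.cos(np.radians(an)),np.sin(np.radians(an)),0]); print('  ',an,A(q+d),B(q+d))
print('collar ctr',A([p[0],p[1],zc]),B([p[0],p[1],zc]))
```

```text
t 5.83 p [0.4803 0.2025 0.1957] xang 174.68 F [-0.4  0.5 -1.5] w 0.233 ff 98.6 q [ 0.35 -0.02  1.93 -0.    1.23 -1.13]
0.04 [205. 361.] [610. 337.]
0.045 [206. 380.] [609. 324.]
0.05 [206. 399.] [609. 311.]
   -5.4 [232. 396.] [609. 362.]
   84.6 [199. 389.] [664. 311.]
   174.6 [180. 403.] [609. 258.]
   264.6 [213. 410.] [554. 310.]
0.055 [206. 418.] [609. 298.]
   -5.4 [232. 415.] [609. 349.]
   84.6 [199. 408.] [663. 298.]
   174.6 [180. 422.] [609. 246.]
   264.6 [213. 429.] [555. 298.]
0.06 [206. 437.] [609. 286.]
collar ctr [204. 205.] [611. 468.]
```

Run:
```python
from h import *
a=cap('side'); t=cap('top')
def tri(pa,pt):
    M=[];B=[]
    for c,(u,v) in((a,pa),(t,pt)):
        d=R.from_quat(c['orientation']).apply([(u-c['cx'])/K(c),(v-c['cy'])/K(c),1]);d/=np.linalg.norm(d);P=np.eye(3)-np.outer(d,d);M.append(P);B.append(P@c['position'])
    x,res,_,_=np.linalg.lstsq(np.vstack(M),np.hstack(B),rcond=None);return x.round(3),res
print('handle-ish',tri((423,121),(390,60)),tri((411,82),(390,42)))
print('left guard corner',tri((330,98),(178,45)))
for z in(.3,.4,.5): print(z,[px2w(t,*q,z).round(3) for q in((178,45),(300,75),(390,85),(440,65))])
f=np.hstack([a['frame'][:200,300:],cv2.resize(t['frame'][:180,150:450],None,fx=1.1,fy=1.1111)])
cv2.imwrite('pics/z4.png',np.hstack([cv2.resize(a['frame'][0:260,312:],(400,520)),cv2.resize(t['frame'][:260,200:400],(400,520))]))
```

```text
handle-ish (array([ 0.699, -0.023,  0.297]), array([1.94467072e-05])) (array([ 0.693, -0.   ,  0.356]), array([3.63288578e-05]))
left guard corner (array([0.727, 0.292, 0.257]), array([1.58992965e-05]))
0.3 [array([0.712, 0.284, 0.3  ]), array([0.67 , 0.108, 0.3  ]), array([ 0.658, -0.02 ,  0.3  ]), array([ 0.689, -0.091,  0.3  ])]
0.4 [array([0.669, 0.267, 0.4  ]), array([0.634, 0.119, 0.4  ]), array([0.624, 0.011, 0.4  ]), array([ 0.65 , -0.049,  0.4  ])]
0.5 [array([0.626, 0.25 , 0.5  ]), array([0.598, 0.13 , 0.5  ]), array([0.589, 0.042, 0.5  ]), array([ 0.611, -0.007,  0.5  ])]
```

View pics/z4.png

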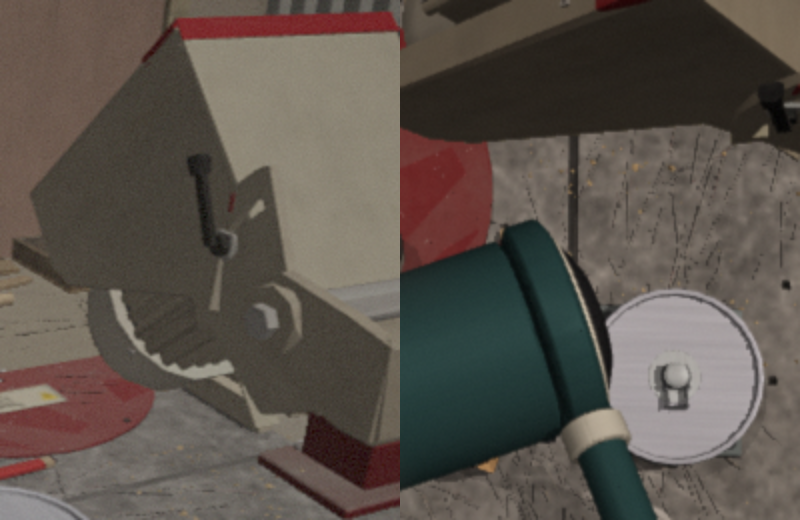

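The saw stays beyond x≈0.66, so the turned camera clears it. The hook points away from the robot, so I turn it half round, then go over the pulley.

>>> servo_tool(rows=[0, 0, 0, 0, 1, 0, 0, 0, 0, 1, 0, 0, 0, 0, 1, 0, 0, 0, 0, 1, 0, 0, 0, 0, 1, 0, 0, 0, 0, 1, 0, 0, 0, 0, 1, 0, 0, 0, 0, 1, 0, 0, 0, 0, 1, 0, 0, 0, 0, 1, 0, 0, 0, 0, 1, 0, 0, 0, 0, 1, 0, 0, 0, 0, 1, 0, 0, 0, 0, 1, 0, 0, 0, 0, 1, 0, 0, 0, 0, 1, 0, 0, 0, 0, 1, 0, 0, 0, 0, 1, 0, 0, 0, 0, 1, 0, 0, 0, 0, 1])

```text
clock: 8.52
ee_pos: [0.4807, 0.2027, 0.1965]
eef_rot: [0.796, 0.605, -0.0, -0.0]
wrist_force: [0.3, 0.5, -0.5]
width: 0.231
finger_force: 98.5
```

>>> servo_tool(rows=[0, 0, 0, 0, 1, 0, 0, 0, 0, 1, 0, 0, 0, 0, 1, 0, 0, 0, 0, 1, 0, 0, 0, 0, 1, 0, 0, 0, 0, 1, 0, 0, 0, 0, 1, 0, 0, 0, 0, 1, 0, 0, 0, 0, 1, 0, 0, 0, 0, 1, 0, 0, 0, 0, 1, 0, 0, 0, 0, 1, 0, 0, 0, 0, 1, 0, 0, 0, 0, 1, 0, 0.0111, 0.0987, 0, 0, 0, 0.0111, 0.0987, 0, 0, 0, 0.0111, 0.0987, 0, 0, 0, 0.0111, 0.0987, 0, 0, 0, 0.0111, 0.0987, 0, 0, 0, 0, 0, 0, 0])

```text
clock: 11.02
ee_pos: [0.5194, 0.0054, 0.1966]
eef_rot: [0.999, 0.039, 0.0, 0.0]
wrist_force: [-0.6, 0.1, -1.3]
width: 0.23
finger_force: 98.6
```

Run:
```python
from h import *
s=st(); b=cap('wrist'); t=cap('top'); p=s['ee_pos']
f=lambda i,x,y,w,h,k: cv2.resize(i[y:y+h,x:x+w],None,fx=k,fy=k,interpolation=cv2.INTER_CUBIC)
cv2.imwrite('pics/z5.png',f(b['frame'],186,70,130,100,6))
np.save('cal5.npy',np.array([[*b['position'],*b['orientation'],b['fovy'],b['cx'],b['cy']]]))
for q in((p[0],p[1],p[2]-.0196),(p[0],p[1],p[2]-.0196-.058),(.5161,.0065,.0515),(.537,.0083,.06)): print(((w2px(b,q)-[186,70]+.5)*6).round())
```

```text
t 11.03 p [0.5194 0.0054 0.1966] xang 4.47 F [-0.6  0.1 -1.3] w 0.23 ff 98.6 q [-0.04 -0.03  1.94 -0.    1.23  1.46]
[419. 840.]
[420. 707.]
[414. 626.]
[413. 531.]
```

View pics/z5.png

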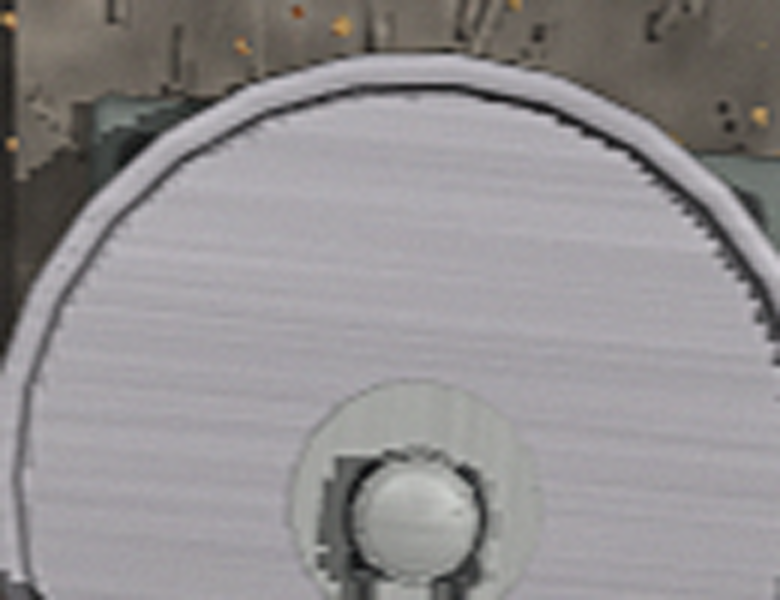

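The axle top shows at about (417,520), within 2 mm of the estimate. I now descend to just above the ring.

>>> servo_tool(rows=[0, 0, -0.003, 0.0385, 0, 0, 0, 0, 0.0385, 0, 0, 0, 0, 0.0385, 0, 0, 0, 0, 0.0385, 0, 0, 0, 0, 0, 0])

```text
clock: 11.75
ee_pos: [0.5172, 0.0092, 0.1327]
eef_rot: [0.999, 0.041, -0.002, -0.0]
wrist_force: [-0.5, -0.6, -1.0]
width: 0.23
finger_force: 98.6
```

Run:
```python
from h import *
s=st(); b=cap('wrist'); t=cap('side'); p=s['ee_pos']
f=lambda i,x,y,w,h,k: cv2.resize(i[y:y+h,x:x+w],None,fx=k,fy=k,interpolation=cv2.INTER_CUBIC)
u,v=w2px(t,[p[0],p[1],.055]).astype(int)
A=f(t['frame'],u-25,v-30,50,60,8)
u2,v2=w2px(b,[p[0],p[1],.055]).astype(int)
B=f(b['frame'],u2-25,v2-35,50,60,8)
cv2.imwrite('pics/z6.png',np.hstack([A,B])); print(u,v,u2,v2)
cv2.imwrite('pics/side6.png',t['frame']);cv2.imwrite('pics/wrist6.png',b['frame'])
for z in(.045,.0577,.1157): print(z,(w2px(t,[p[0],p[1],z])-[u-25,v-30]+.5)*8,(w2px(b,[p[0],p[1],z])-[u2-25,v2-35]+.5)*8+[400,0])
```

```text
t 11.75 p [0.5172 0.0092 0.1327] xang 4.69 F [-0.5 -0.6 -1. ] w 0.23 ff 98.6 q [-0.03  0.02  2.01  0.    1.11  1.46]
299 267 255 187
0.045 [209.24061278 285.40491771] [609.09441919 261.34655657]
0.0577 [211.9021173  234.78255165] [608.80905683 291.27323329]
0.1157 [224.51289808  -5.07710523] [607.07561063 473.06414796]
```

View pics/z6.png

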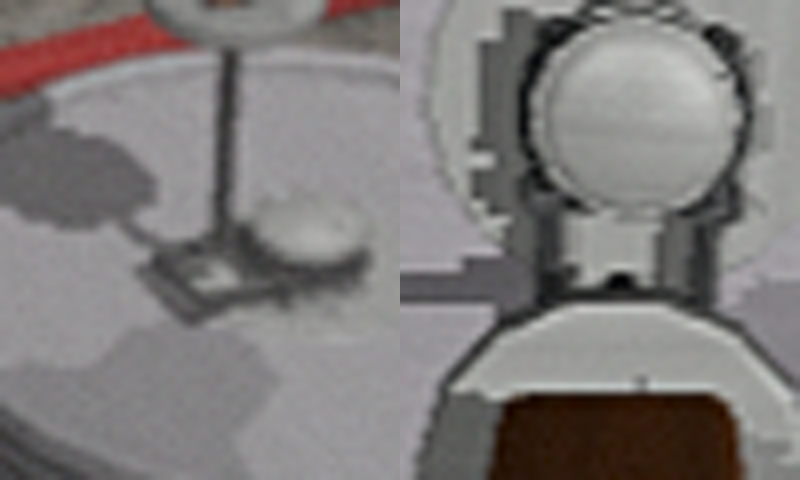

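Side crop: shank foot at (224,236), eye corners at about (140,266), (190,320), axle dome left at (245,225). Wrist crop: shank tip at (620,275), legs at about x 547 and 702, axle centre (637,118). I'll compute the relative offset, using the same camera for both.

>>> servo_tool(rows=[0, 0, 0, 0, 0, 0, 0, 0, 0, 0, 0, 0, 0, 0, 0])

```text
clock: 12.22
ee_pos: [0.5193, 0.0089, 0.1355]
eef_rot: [0.999, 0.041, 0.0, 0.0]
wrist_force: [1.1, -0.4, -1.3]
width: 0.234
finger_force: 98.6
```

Run:
```python
from h import *
s=st(); b=cap('wrist'); t=cap('side'); 
A=lambda x,y,z:px2w(t,274+x/8-.5,237+y/8-.5,z)
print('side: bar outer corners',A(137,266,.053).round(4),A(190,322,.053).round(4),'shank',A(224,236,.0577).round(4))
print('dome',A(310,228,.06).round(4), 'dome right/left',A(248,235,.06).round(4),A(370,240,.06).round(4))
# model corners/axle in side crop for axle (.5377,.0082), ang 185
ax=np.array([.5377,.0082]);e=np.array([np.cos(np.radians(185)),np.sin(np.radians(185))]);n=np.array([-e[1],e[0]])
pr=lambda P:((w2px(t,P)-[274,237]+.5)*8).round()
for dx,dy in((32.5,11),(32.5,-11),(29,8),(29,-8),(12.5,8),(12.5,-8)): q=ax+e*dx/1e3+n*dy/1e3; print(dx,dy,pr([*q,.053]))
print('axle top rim L/R/near/far',[pr([ax[0]+.0125*np.cos(a),ax[1]+.0125*np.sin(a),.06]) for a in np.arange(8)*np.pi/4])
p=s['ee_pos'];print('shank now',pr([p[0],p[1],.0577]))
cv2.imwrite('pics/side7.png',t['frame'])
# shank column in side frame, row 230..262
g=t['frame'][:,:,1].astype(int); 
for r_ in(250,256,260,263,266,268): print(r_,g[r_,290:314])
```

```text
t 12.22 p [0.5193 0.0089 0.1355] xang 4.67 F [ 1.1 -0.4 -1.3] w 0.234 ff 98.6 q [-0.03  0.02  2.01 -0.    1.11  1.46]
side: bar outer corners [0.5007 0.0109 0.053 ] [ 0.5018 -0.0114  0.053 ] shank [0.5193 0.0078 0.0577]
dome [0.5357 0.0006 0.06  ] dome right/left [0.5225 0.0032 0.06  ] [ 0.5452 -0.0081  0.06  ]
32.5 11 [196. 302.]
32.5 -11 [141. 249.]
29 8 [203. 290.]
29 -8 [163. 252.]
12.5 8 [270. 270.]
12.5 -8 [229. 232.]
axle top rim L/R/near/far [array([353., 195.]), array([318., 178.]), array([273., 178.]), array([244., 195.]), array([248., 220.]), array([284., 238.]), array([330., 238.]), array([358., 220.])]
shank now [221. 233.]
250 [152 149 149 152 154 153 150 154 153 157 156 133  64  74 127 152 152 149
 150 151 150 150 152 150]
256 [102  95 123 150 149 149 151 146 148 152 143 106  58  85 128 158 153 152
 149 149 150 150 147 151]
260 [103 104  99 122 149 149 152 152 153 154 136  87  62 100 147 151 152 152
 155 156 147 144 145 146]
263 [ 96 125 150 153 153 149 145 148 151 155 144  89  62 101 135 142 138 142
 146 144 150 153 149 150]
266 [147 137 109 122 142 150 147 146 126 102  88  75  72  63  54  81 118 144
 152 156 159 169 167 173]
268 [149 154 141  97  82  86  78  76  74  74  83  92  98  94  59  53  57  87
 104 125 141 144 148 159]
```

Run:
```python
from h import *
s=st(); b=cap('wrist'); t=cap('side')
f=lambda i,x,y,w,h,k: cv2.resize(i[y:y+h,x:x+w],None,fx=k,fy=k,interpolation=cv2.INTER_LANCZOS4)
A=f(t['frame'],286,250,40,30,14)
B=f(b['frame'],230,150,48,36,10) 
im=np.zeros((600,800,3),np.uint8); im[:420,:560]=A; 
C=f(b['frame'],236,152,40,60,6); im[:360,560:800]=C
im[420:,:]=0
cv2.imwrite('pics/z8.png',im)
p=s['ee_pos']
print('wrist',[((w2px(b,[p[0],p[1],z])-[236,152]+.5)*6+[560,0]).round() for z in(.0605,.058)])
```

```text
t 12.32 p [0.5191 0.0089 0.1353] xang 4.68 F [ 0.1 -0.  -0.4] w 0.23 ff 98.6 q [-0.03  0.02  2.01  0.    1.11  1.46]
wrist [array([680., 221.]), array([680., 216.])]
```

View pics/z8.png

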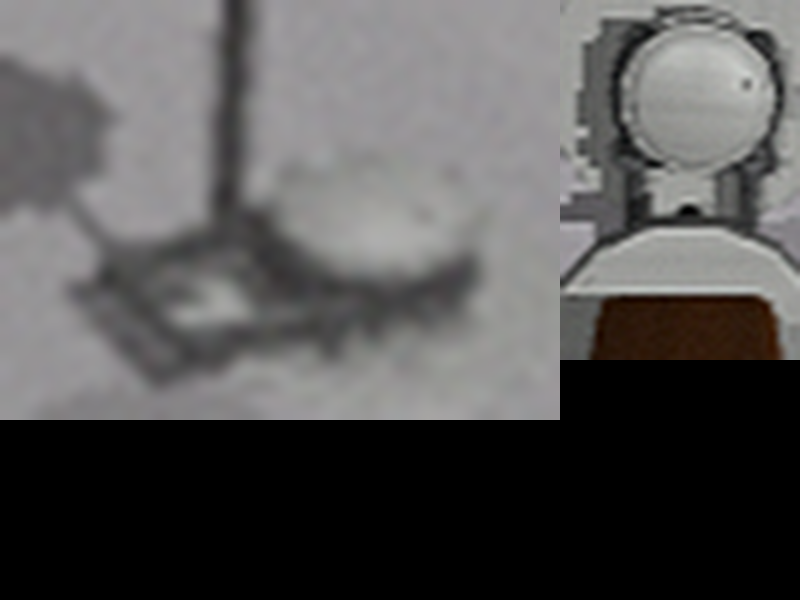

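The view shows the shank between the legs, roughly 1.6 mm axle-side of the eye's centre, so the clearance is good. I descend by feel.

>>> servo_tool(rows=[0, 0, 0.002, 0.004, 0, 0, 0, 0, 0.004, 0, 0, 0, 0, 0.004, 0, 0, 0, 0, 0.004, 0, 0, 0, 0, 0.004, 0, 0, 0, 0, 0, 0, 0, 0, 0, 0, 0])

```text
clock: 13.3
ee_pos: [0.519, 0.0082, 0.127]
eef_rot: [0.999, 0.041, 0.0, 0.0]
wrist_force: [0.4, -0.3, -0.9]
width: 0.232
finger_force: 98.6
```

>>> servo_tool(rows=[0, 0, 0, 0.0025, 0, 0, 0, 0, 0.0025, 0, 0, 0, 0, 0, 0])

```text
clock: 13.68
ee_pos: [0.5189, 0.0082, 0.1248]
eef_rot: [0.999, 0.041, -0.0, 0.0]
wrist_force: [-0.2, 0.9, -0.5]
width: 0.227
finger_force: 98.6
```

>>> servo_tool(rows=[0, 0, 0, 0.0025, 0, 0, 0, 0, 0.0025, 0, 0, 0, 0, 0, 0])

```text
clock: 14.05
ee_pos: [0.5189, 0.0082, 0.1228]
eef_rot: [0.999, 0.041, -0.0, -0.0]
wrist_force: [1.3, 0.3, -0.9]
width: 0.231
finger_force: 98.6
```

>>> servo_tool(rows=[0, 0, 0, 0.0025, 0, 0, 0, 0, 0, 0, 0, 0, 0, 0, 0])

```text
clock: 14.42
ee_pos: [0.5192, 0.0082, 0.1224]
eef_rot: [0.999, 0.041, 0.0, 0.0]
wrist_force: [0.2, -0.3, 1.5]
width: 0.234
finger_force: 99.1
```

>>> servo_tool(rows=[0, 0, 0, 0.00125, 0, 0, 0, 0, 0, 0, 0, 0, 0, 0, 0])

```text
clock: 14.8
ee_pos: [0.5193, 0.0082, 0.122]
eef_rot: [0.999, 0.041, 0.0, 0.0]
wrist_force: [-0.9, 0.4, 5.2]
width: 0.232
finger_force: 99.4
```

>>> servo_tool(rows=[0, 0, 0, -0.005, 0, 0, 0, 0, 0, 0, 0, 0, 0, 0, 0])

```text
clock: 15.18
ee_pos: [0.5184, 0.0082, 0.1228]
eef_rot: [0.999, 0.041, -0.001, -0.0]
wrist_force: [0.5, 0.4, -0.9]
width: 0.23
finger_force: 98.8
```

>>> servo_tool(rows=[0, -0.0025, 0, 0, 0, 0, -0.0025, 0, 0, 0, 0, -0.0025, 0, 0, 0, 0, -0.0025, 0, 0, 0, 0, -0.0025, 0, 0, 0, 0, -0.0025, 0, 0, 0, 0, 0, 0, 0, 0])

```text
clock: 16.05
ee_pos: [0.5129, 0.0077, 0.1235]
eef_rot: [0.999, 0.041, 0.0, 0.0]
wrist_force: [-0.2, 0.3, -1.7]
width: 0.228
finger_force: 98.8
```

>>> servo_tool(rows=[0, -0.0025, 0, 0, 0, 0, -0.0025, 0, 0, 0, 0, 0, 0, 0, 0])

```text
clock: 16.42
ee_pos: [0.5114, 0.0075, 0.1237]
eef_rot: [0.999, 0.041, 0.001, 0.0]
wrist_force: [0.2, 0.4, -2.4]
width: 0.231
finger_force: 98.7
```

>>> servo_tool(rows=[0, -0.0025, 0, 0, 0, 0, -0.0025, 0, 0, 0, 0, 0, 0, 0, 0])

```text
clock: 16.8
ee_pos: [0.5101, 0.0073, 0.124]
eef_rot: [0.999, 0.041, 0.001, 0.0]
wrist_force: [3.8, 1.5, -1.3]
width: 0.23
finger_force: 98.6
```

>>> servo_tool(rows=[0, -0.0025, 0, 0.001, 0, 0, -0.0025, 0, 0, 0, 0, 0, 0, 0, 0])

```text
clock: 17.18
ee_pos: [0.5088, 0.0073, 0.1239]
eef_rot: [0.999, 0.041, 0.002, 0.0]
wrist_force: [5.4, 0.9, -1.5]
width: 0.233
finger_force: 98.6
```

>>> servo_tool(rows=[0, -0.0025, 0, 0, 0, 0, -0.0025, 0, 0, 0, 0, 0, 0, 0, 0])

```text
clock: 17.55
ee_pos: [0.5076, 0.0071, 0.1243]
eef_rot: [0.999, 0.041, 0.003, 0.0]
wrist_force: [7.1, 0.6, -1.3]
width: 0.23
finger_force: 98.5
```

>>> servo_tool(rows=[0, -0.0025, 0, 0.0018, 0, 0, -0.0025, 0, 0, 0, 0, 0, 0, 0, 0])

```text
clock: 17.92
ee_pos: [0.5063, 0.0069, 0.1239]
eef_rot: [0.999, 0.041, 0.004, 0.0]
wrist_force: [7.3, 1.3, -0.5]
width: 0.238
finger_force: 98.5
```

>>> servo_tool(rows=[0, -0.0025, 0, 0, 0, 0, -0.0025, 0, 0, 0, 0, 0, 0, 0, 0])

```text
clock: 18.3
ee_pos: [0.505, 0.0067, 0.1242]
eef_rot: [0.999, 0.041, 0.004, 0.0]
wrist_force: [8.7, 0.2, -1.5]
width: 0.231
finger_force: 98.5
```

>>> servo_tool(rows=[0, -0.0025, 0, 0, 0, 0, -0.0025, 0, 0, 0, 0, 0, 0, 0, 0])

```text
clock: 18.68
ee_pos: [0.5029, 0.0066, 0.1242]
eef_rot: [0.999, 0.041, 0.004, 0.0]
wrist_force: [7.9, 0.9, -2.3]
width: 0.228
finger_force: 98.5
```

>>> servo_tool(rows=[0, -0.0025, 0, 0.001, 0, 0, -0.0025, 0, 0, 0, 0, 0, 0, 0, 0])

```text
clock: 19.05
ee_pos: [0.4966, 0.0063, 0.1222]
eef_rot: [0.999, 0.041, -0.0, 0.0]
wrist_force: [1.9, -0.1, 2.4]
width: 0.233
finger_force: 99.0
```

>>> servo_tool(rows=[0, -0.0025, 0, 0, 0, 0, -0.0025, 0, 0, 0, 0, 0, 0, 0, 0])

```text
clock: 19.42
ee_pos: [0.4952, 0.0062, 0.1222]
eef_rot: [0.999, 0.041, 0.0, 0.0]
wrist_force: [2.5, 0.6, 2.5]
width: 0.228
finger_force: 99.0
```

>>> servo_tool(rows=[0, -0.0025, 0, 0, 0, 0, -0.0025, 0, 0, 0, 0, 0, 0, 0, 0])

```text
clock: 19.8
ee_pos: [0.4932, 0.0061, 0.1222]
eef_rot: [0.999, 0.041, 0.0, 0.0]
wrist_force: [3.2, -0.1, 2.8]
width: 0.229
finger_force: 99.1
```

>>> servo_tool(rows=[0, -0.0025, 0, -0.002, 0, 0, -0.0025, 0, 0, 0, 0, -0.0025, 0, 0, 0, 0, -0.0025, 0, 0, 0, 0, 0, 0, 0, 0])

```text
clock: 20.42
ee_pos: [0.4885, 0.0057, 0.1225]
eef_rot: [0.999, 0.041, -0.001, -0.0]
wrist_force: [0.9, 0.6, -0.1]
width: 0.229
finger_force: 98.9
```

>>> servo_tool(rows=[0, -0.004, 0, 0, 0, 0, -0.004, 0, 0, 0, 0, -0.004, 0, 0, 0, 0, -0.004, 0, 0, 0, 0, -0.004, 0, 0, 0, 0, -0.004, 0, 0, 0, 0, -0.004, 0, 0, 0, 0, 0, 0, 0, 0, 0, 0, 0, 0, 0])

```text
clock: 21.55
ee_pos: [0.4775, 0.0048, 0.1226]
eef_rot: [0.999, 0.041, -0.0, -0.0]
wrist_force: [-0.3, -0.8, -1.5]
width: 0.229
finger_force: 98.8
```

Run:
```python
from h import *
s=st(); b=cap('wrist','wrist9'); t=cap('side','side9')
f=lambda i,x,y,w,h,k: cv2.resize(i[y:y+h,x:x+w],None,fx=k,fy=k,interpolation=cv2.INTER_LANCZOS4)
# text check of side: dark ring mask
g=cv2.cvtColor(t['frame'],cv2.COLOR_BGR2GRAY)
o=cv2.cvtColor(cv2.imread('pics/side0.png'),cv2.COLOR_BGR2GRAY)
for r_ in range(258,286,2): print(r_,''.join('#' if v<85 else '+' if v<115 else '.' for v in g[r_,262:345]),''.join('#' if v<85 else '+' if v<115 else '.' for v in o[r_,262:345]))
```

```text
t 21.55 p [0.4775 0.0048 0.1226] xang 4.68 F [-0.3 -0.8 -1.5] w 0.229 ff 98.8 q [-0.04 -0.05  2.1  -0.    1.09  1.45]
258 +++...............##+.............................................................. +++................................................................................
260 .+++..............##............................................................... ++.................................................................................
262 +++++++...........##............................................................... +..................................................................................
264 ++++++++++++......##............................................................... ........................................++++.......................................
266 +++#+++++++++.....##.....................++++...................................... .....................................+++####+......................................
268 ++++++++++++++...+##.....................++###+.................................... ...............................++#
[... 725 characters left out ...]
............
278 ##+..........+#####+......###++########+........................................... ###................................................................................
280 ####+.........+##########+++###++++++.............................................. ####+..............................................................................
282 ######+.........++++............................................................... ######+............................................................................
284 #######++.......................................................................... ########+..........................................................................
```

>>> servo_tool(rows=[0, -0.004, 0, 0, 0, 0, -0.004, 0, 0, 0, 0, -0.002, 0, 0, 0, 0, 0, 0, 0, 0, 0, 0.004, 0, 0, 0, 0, 0.004, 0, 0, 0, 0, 0.004, 0, 0, 0, 0, 0.004, 0, 0, 0, 0, 0.004, 0, 0, 0, 0, 0.0015, 0, 0, 0, 0, 0, 0, 0, 0, 0, 0, 0, 0, 0])

```text
clock: 23.15
ee_pos: [0.4825, 0.0052, 0.1228]
eef_rot: [0.999, 0.041, 0.0, 0.0]
wrist_force: [-0.4, -0.0, -1.7]
width: 0.232
finger_force: 98.7
```

```bash
cat >> h.py <<'E'
def asc(f,r0,r1,c0,c1):
    g=cv2.cvtColor(f,cv2.COLOR_BGR2GRAY)
    for r_ in range(r0,r1,2): print(r_,''.join('#' if v<85 else '+' if v<115 else '.' for v in g[r_,c0:c1]))
E
python3 - <<'E'
from h import *
st(); t=cap('side'); asc(t['frame'],256,288,255,325)
E
```

```text
t 23.15 p [0.4825 0.0052 0.1228] xang 4.68 F [-0.4 -0.  -1.7] w 0.232 ff 98.7 q [-0.04 -0.04  2.09 -0.    1.09  1.45]
256 ..++...+++++................##........................................
258 ..+++.++++++++.............+##........................................
260 .+++++++++++#+.............+##........................................
262 ++.....++++++++++++........+#+........................................
264 .......+++++++++++++++.....+#+........................................
266 ....+++++++++++++++++++....+#+..................+++...................
268 ++++###+++++++++++++++++...##+..................++###+................
270 ++#####+++++++++++++++.....+#+.....+########+...+###+########+........
272 #######+...+++++.++++......####+####+..............+++................
274 ########.............+########...###+.................................
276 #########.............+######+.....###+......++##+....................
278 ##########..............+####+...++++#########++......................
280 ###########+.............+######+#+..++++.............................
282 #############+.............+..........................................
284 ##############++......................................................
286 ################++....................................................
```

>>> servo_tool(rows=[0, 0.0035, 0, 0, 0, 0, 0.0035, 0, 0, 0, 0, 0, 0, 0, 0, 0, 0, 0, 0, 0])

```text
clock: 23.7
ee_pos: [0.4854, 0.0054, 0.1228]
eef_rot: [0.999, 0.041, 0.0, 0.0]
wrist_force: [-0.0, -0.0, -0.7]
width: 0.232
finger_force: 98.7
```

Run:
```python
from h import *
st(); t=cap('side'); asc(t['frame'],256,288,255,325)
```

```text
t 23.7 p [0.4854 0.0054 0.1228] xang 4.68 F [-0.  -0.  -0.7] w 0.232 ff 98.7 q [-0.04 -0.03  2.08  0.    1.09  1.45]
256 ..++...+++++.................+#+......................................
258 ..+++.++++++++...............##+......................................
260 ..+.+++.+++++#+..............##+......................................
262 +.......++++++++++++++.......##.......................................
264 .......+++++++++++++++++.....##+......................................
266 ....++#+++++++++++++++++++...##.................+++...................
268 ++++###++++++++++++++++++....##.................++###+................
270 #######...++++++++++++++.....##..+++#########+..++##++#######+........
272 #######+...+.+++++...+....+++########+.............+++................
274 ########...............+######+...####+..........++...................
276 ########+..............+######+.....####+......+###...................
278 #########+...............+#####++++++##########++.....................
280 ###########+...............+###++++.....++............................
282 #############+........................................................
284 ##############++......................................................
286 #################+....................................................
```

>>> servo_tool(rows=[0, -0.004, 0, 0, 0, 0, -0.004, 0, 0, 0, 0, -0.004, 0, 0, 0, 0, -0.004, 0, 0, 0, 0, -0.004, 0, 0, 0, 0, -0.004, 0, 0, 0, 0, -0.002, 0, 0, 0, 0, 0, 0, 0, 0])

```text
clock: 24.75
ee_pos: [0.4748, 0.0046, 0.1228]
eef_rot: [0.999, 0.041, -0.0, -0.0]
wrist_force: [1.4, 0.4, -1.3]
width: 0.235
finger_force: 98.7
```

>>> servo_tool(rows=[0, 0, 0, 0, -1, 0, 0, 0, 0, -1, 0, 0, 0, 0, -1, 0, 0, 0, 0, -1, 0, 0, 0, 0, -1, 0, 0, 0, 0, -1, 0, 0, 0, 0, -1, 0, 0, 0, 0, -1, 0, 0, 0, 0, -1, 0, 0, 0, 0, -1, 0, 0, 0, 0, -1, 0, 0, 0, 0, -1, 0, 0, 0, 0, -1, 0, 0, 0, 0, -1, 0, 0, 0, 0, -1, 0, 0, 0, 0, 0])

```text
clock: 26.75
ee_pos: [0.475, 0.0046, 0.1228]
eef_rot: [0.768, 0.64, 0.0, -0.0]
wrist_force: [-0.1, -0.2, -0.5]
width: 0.23
finger_force: 98.6
```

Run:
```python
from h import *
st(); t=cap('side'); asc(t['frame'],256,288,255,325)
```

```text
t 26.75 p [0.475  0.0046 0.1228] xang 79.62 F [-0.1 -0.2 -0.5] w 0.23 ff 98.6 q [-0.04 -0.05  2.1   0.    1.09  0.14]
256 ####+..+++..............##+...........................................
258 ####+.+.++..............##............................................
260 ##+++++.+++.............##............................................
262 ##+.....+++++..........+##............................................
264 ++.....++++++++++......+##............................................
266 ....++#++++++++++++....+##......................+++...................
268 ++++###+++++++++++++...+##......................++##++................
270 ++#####+++++++++++++...+#+......................++##++#######+........
272 #######+++++++++++.....+#+.....+########+..........+++................
274 ########....+...++.....+#++#####+.....................................
276 ########+.........+++++####++###+...........++........................
278 #########+........+######+.....+##+.......+###........................
280 ###########+........#####+.......#########++..........................
282 #############+........###++++#++#+++++................................
284 ##############++........+##++.........................................
286 ################++....................................................
```

>>> servo_tool(rows=[0, 0.0009, 0.0049, 0, 0, 0, 0.0009, 0.0049, 0, 0, 0, 0, 0, 0, 0, 0, 0, 0, -0.005, 0, 0, 0, 0, -0.005, 0, 0, 0, 0, -0.005, 0, 0, 0, 0, -0.005, 0, 0, 0, 0, 0, 0])

```text
clock: 27.8
ee_pos: [0.4791, 0.0045, 0.1311]
eef_rot: [0.768, 0.641, 0.0, 0.0]
wrist_force: [-1.1, -0.3, -1.1]
width: 0.23
finger_force: 98.6
```

Run:
```python
from h import *
st(); t=cap('side'); asc(t['frame'],256,288,255,325)
```

```text
t 27.8 p [0.4791 0.0045 0.1311] xang 79.68 F [-1.1 -0.3 -1.1] w 0.23 ff 98.6 q [-0.04 -0.05  2.09  0.    1.11  0.14]
256 #+#+...+++................##+.........................................
258 +###+..++++++.............##..........................................
260 ###++++.++++++............##..........................................
262 ##+.....++++++++++........##..........................................
264 .......+++++++++++++......##+.........................................
266 ....++++++++++++++++......##....................+++...................
268 ++++###+++++++++++++......##....................++###+................
270 ++#####++++++++++.........##.....................+##+########+........
272 #######+...+.....+........##...+########+..........+++................
274 ########...........+++....######+.....................................
276 #########............+#####++###+..........+++........................
278 #########+........+###+++......+##+.......+###........................
280 ###########+........###+.........#########++..........................
282 #############+........####++++###+++#+................................
284 ###############+........+##++.........................................
286 ################++....................................................
```

>>> servo_tool(rows=[0, 0, 0, -0.0325, 0, 0, 0, 0, -0.0325, -1, 0, 0, 0, -0.0325, -1, 0, 0, 0, -0.0325, -1, 0, 0, 0, -0.0325, -1, 0, 0, 0, 0, -1, 0, 0, 0, 0, -1, 0, 0, 0, 0, -1, 0, 0, 0, 0, -1, 0, 0, 0, 0, -1, 0, 0, 0, 0, -1, 0, 0, 0, 0, -1, 0, 0, 0, 0, -1, 0, 0, 0, 0, -1, 0, 0, 0, 0, -1, 0, 0, 0, 0, -1, 0, 0, 0, 0, -1, 0, 0, 0, 0, -1, 0, 0, 0, 0, -1, 0, 0, 0, 0, -1])

```text
clock: 30.35
ee_pos: [0.4792, 0.0045, 0.1968]
eef_rot: [0.045, 0.999, -0.0, 0.0]
wrist_force: [0.2, 0.4, -0.2]
width: 0.232
finger_force: 98.7
```

>>> servo_tool(rows=[0, 0.0085, 0.0987, 0, 0, 0, 0.0085, 0.0987, 0, 0, 0, 0.0085, 0.0987, 0, 0, 0, 0.0085, 0.0987, 0, 0, 0, 0.0085, 0.0987, 0, 0, 0, 0, 0, 0, 0, 0, 0, 0, 0, 0, 0, 0, 0, 0, 0])

```text
clock: 31.35
ee_pos: [0.4804, 0.2018, 0.196]
eef_rot: [0.047, 0.999, -0.0, 0.0]
wrist_force: [0.4, -0.2, -0.1]
width: 0.231
finger_force: 98.7
```

Run:
```python
from h import *
st(); t=cap('side'); asc(t['frame'],258,288,255,325)
asc(t['frame'],150,216,215,265)
b=cap('wrist'); cv2.imwrite('pics/wb.png',b['frame'])
a=cv2.imread('pics/z3.png')
```

```text
t 31.35 p [0.4804 0.2018 0.196 ] xang 174.62 F [ 0.4 -0.2 -0.1] w 0.231 ff 98.7 q [ 0.35 -0.03  1.94 -0.    1.23 -1.13]
258 ..++++++++............................................................
260 .+++++++..............................................................
262 ++.....+..............................................................
264 +....++...............................................................
266 .++++++.........................................++#...................
268 ++++###.........................................++###+................
270 ++#####...............................+.........+############+........
272 #######+.......................+########+..........+++................
274 ########...................+####+......................+..............
276 ########+............++####++###+..........+##+.......................
278 #########+........+###+........####.......+###........................
280 ###########+........###+.........##########+..........................
282 #############+........###++++####+++#+................................
284 #
[... 1259 characters left out ...]
............+##+++..............+.......
192 ......................+++++.............+.........
194 .............+....................+...........+.++
196 .........+######+.................++.++++##+#++#++
198 ....+....++####+.........+++######+##+##+++#++#+++
200 .............++++#####################+###++##+##+
202 .........++##+####+##############+#+##+++##++#+##+
204 ++++++++......+++........................########+
206 +++..++++................................+########
208 ++.+.+++.................................+#####+++
210 ++++++++...........+++++.++++##+.........+########
212 ++++++++...........++++..++++++...........########
214 +++++++++.................................+++##++.
```

>>> servo_tool(rows=[0, 0, 0.002, 0, 0, 0, 0, 0, 0.03, 0, 0, 0, 0, 0.03, 0, 0, 0, 0, 0.03, 0, 0, 0, 0, 0.03, 0, 0, 0, 0, 0.03, 0, 0, 0, 0, 0.03, 0, 0, 0, 0, 0, 0, 0, 0, 0, 0, 0])

```text
clock: 32.58
ee_pos: [0.4806, 0.2036, 0.124]
eef_rot: [0.046, 0.999, 0.0, 0.0]
wrist_force: [-0.3, -0.0, -1.0]
width: 0.229
finger_force: 98.8
```

>>> servo_tool(rows=[0, 0, 0, 0.015, 0, 0, 0, 0, 0.015, 0, 0, 0, 0, 0.015, 0, 0, 0, 0, 0.01, 0, 0, 0, 0, 0, 0, 0, 0, 0, 0, 0])

```text
clock: 33.33
ee_pos: [0.4805, 0.2035, 0.1019]
eef_rot: [0.046, 0.999, 0.0, 0.0]
wrist_force: [-0.5, -0.9, -1.1]
width: 0.231
finger_force: 98.8
```

>>> servo_tool(rows=[0, 0, 0, 0.004, 0, 0, 0, 0, 0.004, 0, 0, 0, 0, 0.002, 0, 0, 0, 0, 0, 0, 0, 0, 0, 0, 0])

```text
clock: 33.95
ee_pos: [0.4804, 0.2035, 0.0978]
eef_rot: [0.046, 0.999, -0.0, 0.0]
wrist_force: [0.4, 0.3, -1.6]
width: 0.232
finger_force: 99.0
```

>>> servo_tool(rows=[0, 0, 0, 0.002, 0, 0, 0, 0, 0.001, 0, 0, 0, 0, 0, 0])

```text
clock: 34.33
ee_pos: [0.4806, 0.2036, 0.0976]
eef_rot: [0.046, 0.999, 0.0, 0.0]
wrist_force: [-2.4, -0.5, 5.3]
width: 0.232
finger_force: 99.8
```

>>> servo_tool(rows=[0.35, 0, 0, 0, 0, 0.6, 0, 0, 0, 0, 1, 0, 0, 0, 0, 1, 0, 0, 0, 0, 1, 0, 0, 0, 0, 1, 0, 0, 0, 0, 1, 0, 0, -0.03, 0, 1, 0, 0, -0.04, 0, 1, 0, 0, -0.05, 0, 1, 0, 0, -0.05, 0, 1, 0, 0, -0.05, 0, 1, 0, 0, -0.05, 0, 1, 0, 0, -0.05, 0, 1, 0, 0, -0.05, 0, 1, 0, 0, 0, 0, 1, 0, 0, 0, 0])

```text
clock: 36.33
ee_pos: [0.4801, 0.2033, 0.2441]
eef_rot: [0.046, 0.999, -0.0, -0.0]
wrist_force: [-0.2, -0.1, -0.1]
width: 1.0
finger_force: 0.0
```

Run:
```python
from h import *
st(); t=cap('side'); o=cv2.imread('pics/side0.png')
asc(t['frame'],258,288,255,325)
d=cv2.absdiff(t['frame'],o).max(2)
m=cv2.morphologyEx((d>45).astype(np.uint8),cv2.MORPH_OPEN,np.ones((2,2)))
n,_,S,_=cv2.connectedComponentsWithStats(m)
print([x.tolist() for x in S[1:] if x[4]>12])
h=cap('top'); d=cv2.absdiff(t['frame'][165:260,215:265],o[165:260,215:265]); print('stand diff',d.mean(), d.max())
b=cap('wrist')
for i,(c,z) in enumerate([((.4805,.2028),.148)]): 
    u,v=w2px(b,[*c,z]).astype(int); asc(b['frame'],v-25,v+20,u-30,u+30)
```

```text
t 36.33 p [0.4801 0.2033 0.2441] xang 174.68 F [-0.2 -0.1 -0.1] w 1.0 ff 0.0 q [ 0.35 -0.05  1.87 -0.    1.32 -1.12]
258 ..++++++++............................................................
260 .++.+++++.............................................................
262 +++...................................................................
264 ...+.++...............................................................
266 .++++++.........................................++++..................
268 ++++###.........................................++###+................
270 +######+..............................+.........+####+#######+........
272 #######+.......................+########+..........++++...............
274 ########...................#####+.......................+.............
276 #########............+++###++###+..........+##........................
278 #########+........+###+........###+.......+###+.......................
280 ###########+........###+.........##########+..........................
282 #############+........###+++++###+++#+................................
284 ####
[... 1199 characters left out ...]
..........+##.................##+..........#++++++
184 +...................+++.................##+.........+##+++++
186 .....................+#.................##.........+++++++++
188 ..++.................+#+...............###.........+##+++++#
190 ++++++######++........###+...........+####.........+++##+#++
192 ##+################++..+####++...+#####+...........+++++++++
194 +++.++############+..++....+#+...................+##+###++++
196 +###+#+##############++++++++##.+++++++..........++++++++++#
198 ++##+++############++++++++.++++#+++++++++++++++++++++++++++
200 +++++++#############++##+++...++#++++++++++..++++++##+#++..+
202 ++++++++############+++++###...++##+++++++++++++++++++###+..
```

```bash
python3 -c "
from workcell import r
print(r.close_job())"
```

```text
the job is handed in; nothing more can be done
None
```

The ring is off its groove and lies flat on the pulley's face, clear of the axle. The pick is back upright in its stand, and I handed the job in at about 36 s with no verdict returned. The pull on the ring peaked near 9 N and the press on the pulley near 6 N. In the last side view nothing but the ring and the arm had changed.

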